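# Turn and press home the powder compact's inner cover

## Robot

A 6-joint arm with a two-finger parallel gripper is mounted at the origin on the work surface. World frame = base frame: x ahead of the robot, y to its left, z up, the work surface at z = 0. Lengths are in m, angles in rad, forces in N, time in s.
With the tool pointing down it reaches from about 0.425 to 0.95 m from the base axis. Payload 3.5 kg.
Tool frame: the origin (TCP) lies between the finger pads; the fingertips stand 14 mm ahead of it and the grasp point (between the pads) lies 5 mm behind it; z points along the fingers, y is the line along which they close (so a half turn about z gives the same grasp; the last joint's range is limited). The gripper opens to 85 mm and grips with 20 to 120 N. Pads are 22 mm wide; open, the fingers measure 114 mm over their backs; the gripper's body (76 mm by 85 mm) begins 54 mm behind the grasp point. The pads swing forward as they close: fully open they stand 13 mm farther back than shut.
Start: joints at [-1.285, 0.286, 1.577, -0, 1.279, -0.15], TCP at [0.285, -0.612, 0.245] pointing down, gripper open.
Joint ranges: [-2.77, 2.77], [-0.9, 2.22], [0.21, 2.48], [-1.53, 4.67], [0.24, 2.81], [-2.84, 2.84]. Speed limits (rad/s): [2.79, 2.79, 3.14, 3.14, 3.14, 3.14].

## Interface

Orientations are given as a unit quaternion [x, y, z, w].
In Python, from plant import * gives the robot as it stands.
- The arm moves only by the tool step_arm, never from a script. Its argument "commands" is a list of rows, each an object of numbers: "gripper": the gripper's target within -1 to 1 (shut at 1, half-way at 0, fully open at -1); "x", "y", "z": the shift along the tool's x, y, z in mm; "spin": the turn about the tool's z in degrees. A call has exactly 10 rows; each row shifts and turns the commanded pose from where the row before left it, along the tool's axes as they then stand; what a row does not reach is not made up. A row lasts 1/10 s, in which the tool goes at most 50 mm and 8.59 degrees, less where a joint would pass 70% of its speed; a pose out of reach is approached as far as the arm can. A call with a gripper value outside its range is refused whole. The fingers move at their own pace and stop on an object; "force" is the grip in N (left out, the last holds). Time passes only in rows, so rows that do not move let the fingers close, or fill a call up. It gives the time, the measured TCP pose, the force, the opening and the grip force at its end, in the units of the state.
- get_state(): the state, without advancing time (a new reading comes with each control period).
- read_camera(name): name is "scene" or "side" or "wrist"; returns a dict with "color" (400x640x3 uint8, red, green, blue), "z_map" (400x640 float32, m along the optical axis (not along the pixel's ray), 0 where there is no reading), "fx", "fy", "cx", "cy" (pixels), "eye" and "attitude" of the camera in the world; the wrist camera has in their place "mount" (4x4, takes a point from camera to tool coordinates, whose origin is the TCP and whose axes are the flange's). Camera axes: x right, y up, looking along -z (the intrinsics and any distortion apply to the point x, -y, -z); pixel columns grow to the right and rows downward; lengths in m; the calibration is good to about 2 mm. The wrist camera is an equidistant fisheye: a pixel r from the principal point sees the ray r / f radians off the axis. A picture is of the moment at which its call begins: read the wrist's pose just before it.
- sign_off(): hands the job in; it is judged then, once.
The state is a dict: "time": time; "qpos": joint angles; "dq": joint speeds; "joint_efforts": joint torques, N m; "eef_pos": TCP position; "tcp_rot": TCP orientation; "contact_force": force on the tool from outside, world axes, zero at the start; "wrist_torque": the same for the moment, N m; "opening": opening from 0.0 (shut) to 1.0 (fully open); "finger_force": force on a finger pad.
Only numpy, scipy, OpenCV 4.12 (cv2) and the standard library are available. Lean on these libraries where they do the work, as an engineer would, in place of code of your own. Each camera call takes 0.05 s, during which the arm holds its last target. There are 200 camera calls.

## Task

The round cream inner cover of the open red compact has been put in the wrong way round. With the closed fingertips push its pink tab round, either way, until the notch in the cover's edge stands over the black key on the compact, then press the cover down fully home, and take the hand away. Do not pinch the tab or pull the cover up, and leave the things standing and lying around the compact where they are.

Things in the scene. Friction and masses are not known exactly. Their poses are not given: they have to be found in the camera images.
- compact: Red plastic compact, fixed on a tray whose glass top is 8 mm above the dresser: a round case 112 mm across, 28 mm high, origin at the centre of its underside, z up. Its open lid (112 mm across, does not move) slopes up from the rim towards the case's -x at 20 degrees, to 66 mm above the glass. The cream cover lies in a round well 92 mm across in the case; the black key is opposite the lid, at +x.
- key_point (a point): On the black key's line, 40 mm from the case's axis, at the height of the case's rim. The key is a radial rib 8 mm wide with a rounded top, reaching 13 mm in from the wall of the well, under the cover; its top is 6 mm below the rim. A black strip 8 mm wide across the rim shows where it is.
- cover_centre (a point): Centre of the cream cover's upper face, on the case's upright axis. The cover is a disc 88 mm across and 5 mm thick, guided so that it only turns about that axis and slides up and down. At the start its upper face is level with the case's rim; fully home it is 6 mm below the rim.
- notch_point (a point): Middle of the cover's notch, level with the cover's upper face, 40 mm from its centre. The notch is a parallel-sided slot 15 mm wide, cut from the cover's edge to 29 mm from its centre; it clears the 8 mm key by 3.5 mm each side (about 0.09 rad of turn).
- tab_point (a point): Foot of the pink tab on the cover's upper face, 24 mm from the cover's centre, exactly opposite the notch. The tab is an upright radial fin from 10 to 38 mm from the centre: two flat side plates, 9 mm over their outsides, 24 mm long, 12 mm high, with a 3 mm thick rib 15 mm high between them. Pushed sideways there, the cover turns with 1 to 2 N and stays where it is left.
- tab_left: The tab's side plate that is pushed to turn the cover anticlockwise seen from above: 24 x 3 x 12 mm, origin at the centre of its underside. Pressing on this plate and tab_right at the same time counts as pinching.
- tab_right: The tab's other side plate, the same size, pushed to turn the cover clockwise.
- cover_turn (a joint): Turn of the cover, rad, anticlockwise seen from above; the notch meets the key at 0 and at each full turn (2 pi). No end stops. At the start anywhere from 0.7 to 5.58.
- cover_depth (a joint): How far the cover is pressed down, m: 0 at the start, 0.006 fully home (end stop), negative if pulled up. It slides with about 5 N of friction and stays where it is left. Unless the notch is over the key, the key stops it after about 1 mm.
- ring_holder: White ceramic hand-shaped ring holder, 98 mm high on a 76 mm round foot, loose on the tray; origin at the centre of its underside.
- tumbler: Glass tumbler, 72 mm across and 88 mm high, loose on the tray; origin at the centre of its underside.
- oak_box: Tiny oak box with a knob, 53 x 65 x 46 mm, loose on the tray; origin at the centre of its underside.
- hair_grip1: Steel hair grip, 65 x 13 x 4 mm, lying loose on the tray along its x axis; origin at the centre of its underside.
- hair_grip2: A second steel hair grip, like the first.
Not all that is in view belongs to the job. What is shaped like the tumbler but purple or yellow is not meant.

How it is judged:
By the outcome, as a careful person would: the job done as asked, in the order asked, and still so for the second after the job is handed in, with the robot touching nothing.
It also fails if it takes over 64 s, if anything falls off the work surface, if the arm or the gripper's body presses on something with over 40 N, if the wrist force passes 120 N, or if a joint passes its speed limit or range.

## Working session

There is one attempt and no reset: what is moved stays moved. The work goes in short steps, Python scripts to look and compute and a tool call to move; the robot and the scene stay as the last step left them, time stands still between calls to the robot, and variables do not carry over. Pictures are saved under pics/ and viewed, at most 10 in all, crops included, and the job is handed in when it is done.

Besides the shell and the picture viewer there is one more tool, called after "Call:" by a JSON object that holds its "name" and its "arguments". step_arm: Moves the arm, as the interface text tells. Its arguments: {"type":"object","properties":{"commands":{"type":"array"},"force":{"type":"number"}},"required":["commands"]}

```bash
mkdir -p pics; ls; cat > h.py <<'E'
from plant import *
import numpy as np, cv2
from scipy.spatial.transform import Rotation as R
def Rm(a):
    a=np.array(a,float)
    return a if a.shape==(3,3) else (a[:3,:3] if a.shape==(4,4) else R.from_quat(a).as_matrix())
def pts(c):
    h,w=c['z_map'].shape; u,v=np.meshgrid(np.arange(w),np.arange(h)); z=c['z_map']
    p=np.stack([(u-c['cx'])/c['fx']*z,-(v-c['cy'])/c['fy']*z,-z],-1)
    P=p@Rm(c['attitude']).T+np.array(c['eye']); P[z==0]=np.nan; return P
def plane(c,u,v,h):
    d=Rm(c['attitude'])@np.array([(u-c['cx'])/c['fx'],-(v-c['cy'])/c['fy'],-1]); e=np.array(c['eye'])
    return e+d*(h-e[2])/d[2]
E
python3 - <<'E'
from h import *
s=get_state(); print(s)
for n in('scene','side'):
    c=read_camera(n); print(n,{k:c[k] for k in c if k not in('color','z_map')})
    cv2.imwrite(f'pics/{n}0.png',c['color'][...,::-1]); np.save(n+'.npy',c,allow_pickle=True)
E
```

```text
pics
{'time': 0.0, 'qpos': array([-1.28495703e+00,  2.87166954e-01,  1.57814610e+00, -1.51643966e-05,
        1.27860515e+00, -1.50019564e-01]), 'dq': array([ 1.14751502e-03, -1.39143894e-04, -5.68317324e-04, -3.52161690e-05,
        5.01404956e-04, -1.30896721e-03]), 'joint_efforts': array([ 9.69159191e-04, -4.05981338e+01, -2.92625731e+01, -2.38465248e-05,
        5.86585971e-03, -4.61174565e-06]), 'eef_pos': array([ 0.28481451, -0.61129227,  0.24396301]), 'tcp_rot': array([ 9.76346083e-01,  2.16210485e-01, -8.61445564e-05, -1.15959922e-03]), 'contact_force': array([0.1539949, 0.6142597, 0.7034762]), 'wrist_torque': array([ 0.0233866 , -0.07002754, -0.0420827 ]), 'finger_force': 0.0, 'opening': 0.9977926496963858}
scene {'fx': 387.8706082347654, 'fy': 387.8706082347654, 'cx': 324.8741152671945, 'cy': 202.7309272558807, 'eye': array([ 1.12844132, -0.14237409,  0.65456171]), 'attitude': array([0.30929429, 0.2168579 , 0.54305776, 0.74993198])}
side {'fx': 419.59117040791057, 'fy': 419.59117040791057, 'cx': 320.822990451481, 'cy': 200.12078320526234, 'eye': array([ 0.52872391, -0.79642047,  0.68012957]), 'attitude': array([ 0.44907054, -0.01613913, -0.01248611,  0.89326327])}
```

View pics/scene0.png

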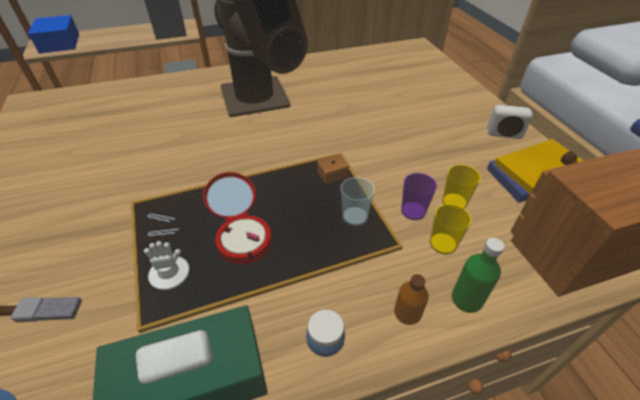

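View pics/side0.png

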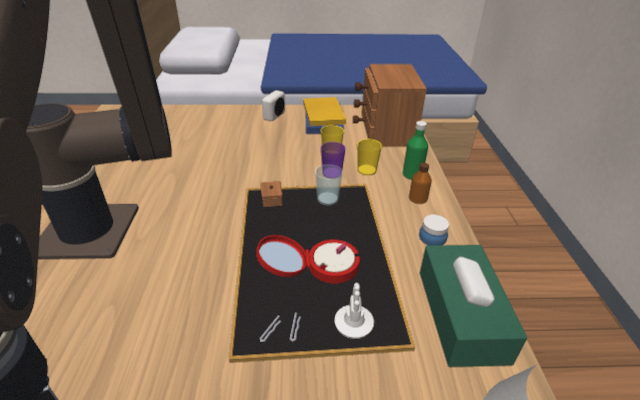

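The compact is at about (243,237) in the scene view and (333,260) in the side view. Its pink tab is near (252,237) and (341,249), the notch near (228,230), and the key near (250,255) and (357,255). It's the only compact in view. Next I'll measure it and check an enlarged crop.

```bash
python3 - <<'E'
from h import *
for n,(x0,y0,x1,y1) in {'scene':(200,200,290,270),'side':(290,225,380,295)}.items():
    c=np.load(n+'.npy',allow_pickle=True).item(); P=pts(c)
    hsv=cv2.cvtColor(c['color'],cv2.COLOR_RGB2HSV).astype(int); H,S,V=[hsv[...,i] for i in range(3)]
    roi=np.zeros(H.shape,bool); roi[y0:y1,x0:x1]=1
    cream=roi&(S<90)&(V>150)&((H<40))
    nn,l,st,ce=cv2.connectedComponentsWithStats(cream.astype(np.uint8))
    i=1+np.argmax(st[1:,4]); m=(l==i).astype(np.uint8)
    cnt=max(cv2.findContours(m,0,1)[0],key=cv2.contourArea); 
    hull=cv2.convexHull(cnt)[:,0]
    W=np.array([plane(c,u,v,0.036)[:2] for u,v in hull]).astype(np.float32)
    (cc,r)=cv2.minEnclosingCircle(W); print(n,st[i],'cover centre',cc,'r',r,'z',np.nanmedian(P[l==i][:,2]))
    A=np.c_[2*W,np.ones(len(W))]; q=np.linalg.lstsq(A,(W**2).sum(1),rcond=None)[0]; print(' fit',q[:2],np.sqrt(q[2]+q[0]**2+q[1]**2))
    pink=roi&(H>150)&(H<174)&(S>80)&(V>90)
    ys,xs=np.nonzero(pink); print(' pink n',len(xs),xs.mean(),ys.mean(),'pt',plane(c,xs.mean(),ys.mean(),.043),np.nanmedian(P[pink],0))
    blk=roi&(V<60); 
    sub=c['color'][y0:y1,x0:x1,::-1]; cv2.imwrite(f'pics/{n}c.png',cv2.resize(sub,None,fx=8,fy=8,interpolation=cv2.INTER_CUBIC))
a=cv2.imread('pics/scenec.png');b=cv2.imread('pics/sidec.png'); cv2.imwrite('pics/both.png',cv2.resize(np.hstack([a,b]),(800,311)))
# things on tray via side depth: clusters
for n in('scene','side'):
    c=np.load(n+'.npy',allow_pickle=True).item(); P=pts(c)
    for k,(u,v) in {'scene':dict(tum=(356,185),box=(333,165),ring=(162,255),lid=(230,180)),'side':dict(tum=(328,170),box=(270,190),ring=(355,295),lid=(262,240))}[n].items(): print(n,k,P[v,u])
E
```

```text
scene [ 221  219   45   34 1064] cover centre (0.5922976732254028, -0.1346728652715683) r 0.04590503126382828 z 0.0368964119140186
 fit [ 0.59239704 -0.13460475] 0.0451787823331738
 pink n 32 252.78125 236.25 pt [ 0.60809599 -0.11630096  0.043     ] [ 0.61291457 -0.11627669  0.0486685 ]
side [314 243  41  29 865] cover centre (0.5927209258079529, -0.13604503870010376) r 0.045867446810007095 z 0.03646184993876378
 fit [ 0.59225595 -0.13593758] 0.045193376298593796
 pink n 45 340.6666666666667 247.84444444444443 pt [ 0.6089086  -0.11689254  0.043     ] [ 0.60884387 -0.12373582  0.04877706]
scene tum [0.56136398 0.1250421  0.07484134]
scene box [0.45127686 0.11085761 0.04728978]
scene ring [ 0.6265631  -0.28494104  0.07327662]
scene lid [ 0.43867579 -0.13426758  0.05531068]
side tum [0.59294148 0.14299851 0.08109052]
side box [0.44038613 0.10098714 0.04710858]
side ring [ 0.61839439 -0.29884083  0.09847837]
side lid [ 0.43773527 -0.11889893  0.07072875]
```

View pics/both.png

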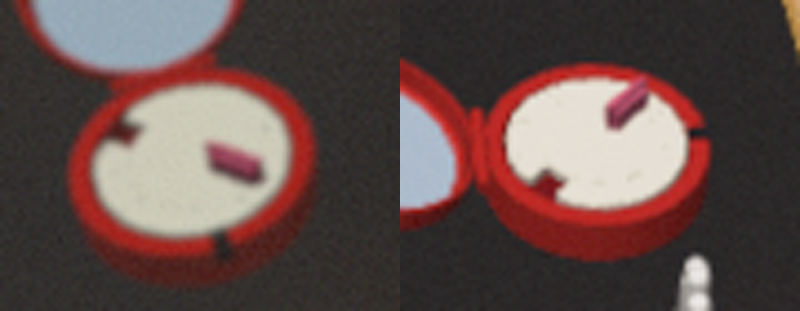

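The crop shows one compact. In the scene view the key strip is at about (250,255), the notch at (228,229) and the tab at (253,236). In the side view the key is at (357,255), the notch at (323,266) and the tab at (341,248). The only tumbler that counts is the clear one; it's 15 cm away, so it's well clear.

```bash
cat >> h.py <<'E'
C=np.array([.5924,-.1353])
def goal(theta_deg,rx,ry,z):
    "tool-axis shift (mm) and spin to pose: x=-e_t(theta), offset from C rx*e_r+ry*e_t (mm)"
    s=get_state(); M=R.from_quat(s['tcp_rot']).as_matrix(); t=np.radians(theta_deg)
    er=np.array([np.cos(t),np.sin(t)]); et=np.array([-er[1],er[0]])
    g=np.r_[C+(rx*er+ry*et)/1000,z]; d=(g-s['eef_pos'])
    yaw=np.degrees(np.arctan2(M[1,0],M[0,0])); sp=-((theta_deg-90-yaw+180)%360-180)
    print('goal',g.round(4),'shift mm',(M.T@d*1000).round(1),'spin',round(sp,1),'tilt',M[2].round(3)); 
E
python3 - <<'E'
from h import *
for n,d in {'scene':dict(key=(250,254.7),notch=(228.1,229.2),tab=(252.8,236.2)),'side':dict(key=(357,254.7),notch=(323.3,266.2),tab=(340.7,247.8))}.items():
    c=np.load(n+'.npy',allow_pickle=True).item()
    for k,(u,v) in d.items():
        p=plane(c,u,v,.043 if k=='tab' else .035)[:2]-C; print(n,k,p.round(4),np.hypot(*p).round(4),np.degrees(np.arctan2(p[1],p[0])).round(1))
    # lid centre dir
    P=pts(c); hsv=cv2.cvtColor(c['color'],cv2.COLOR_RGB2HSV).astype(int)
    D=np.hypot(P[...,0]-C[0],P[...,1]-C[1])
    m=(hsv[...,0]>95)&(hsv[...,0]<120)&(hsv[...,1]>25)&(hsv[...,2]>120)&(D<.2)&(D>.05)
    q=np.nanmean(P[m],0); print(m.sum(),'mirror',q.round(3),'key dir from lid',np.degrees(np.arctan2(C[1]-q[1],C[0]-q[0])).round(1))
goal(48,24,-22,.150)
E
```

```text
scene key [0.0536 0.0051] 0.0538 5.4
scene notch [-0.0257 -0.0259] 0.0365 -134.8
scene tab [0.0156 0.0191] 0.0246 50.7
1263 mirror [ 0.478 -0.144  0.043] key dir from lid 4.3
side key [0.0518 0.0044] 0.052 4.8
side notch [-0.0237 -0.0291] 0.0376 -129.2
side tab [0.0166 0.0185] 0.0249 48.2
854 mirror [ 0.478 -0.14   0.043] key dir from lid 2.6
goal [ 0.6248 -0.1322  0.15  ] shift mm [ 510.5 -290.6   94.8] spin 67.0 tilt [ 0.    -0.002 -1.   ]
```

Call:
{"name": "step_arm", "arguments": {"commands": [{"gripper":1,"x":25.5,"y":-14.5,"z":0},{"gripper":1,"x":25.5,"y":-14.5,"z":0},{"gripper":1,"x":25.5,"y":-14.5,"z":0},{"gripper":1,"x":25.5,"y":-14.5,"z":0},{"gripper":1,"x":25.5,"y":-14.5,"z":0},{"gripper":1,"x":25.5,"y":-14.5,"z":0},{"gripper":1,"x":25.5,"y":-14.5,"z":0},{"gripper":1,"x":25.5,"y":-14.5,"z":0},{"gripper":1,"x":25.5,"y":-14.5,"z":0},{"gripper":1,"x":25.5,"y":-14.5,"z":0}], "force": 40}}

```text
invalid input
```

Call:
{"name": "step_arm", "arguments": {"commands": [{"gripper":1,"x":25.5,"y":-14.5,"z":6},{"gripper":1,"x":25.5,"y":-14.5,"z":6},{"gripper":1,"x":25.5,"y":-14.5,"z":6},{"gripper":1,"x":25.5,"y":-14.5,"z":6},{"gripper":1,"x":25.5,"y":-14.5,"z":6},{"gripper":1,"x":25.5,"y":-14.5,"z":6},{"gripper":1,"x":25.5,"y":-14.5,"z":6},{"gripper":1,"x":25.5,"y":-14.5,"z":6},{"gripper":1,"x":25.5,"y":-14.5,"z":6},{"gripper":1,"x":25.5,"y":-14.5,"z":6}]}}

```text
invalid input
```

Call:
{"name": "step_arm", "arguments": {"commands": [{"gripper":1,"spin":8},{"gripper":1,"spin":8},{"gripper":1,"spin":8},{"gripper":1,"spin":8},{"gripper":1,"spin":8},{"gripper":1,"spin":8},{"gripper":1,"spin":8},{"gripper":1,"spin":8},{"gripper":1,"spin":3},{"gripper":1}]}}

```text
invalid input
```

```bash
python3 - <<'E'
from h import *
goal(49,24,-22,.054)
s=get_state(); print(s['time'],s['qpos'].round(2),s['eef_pos'],s['opening'],s['contact_force'])
for n in('scene','side'):
    c=read_camera(n); np.save(n+'1.npy',c,allow_pickle=True)
c1=np.load('scene1.npy',allow_pickle=True).item()['color'][130:290,150:350,::-1]; c2=np.load('side1.npy',allow_pickle=True).item()['color'][150:310,240:440,::-1]
cv2.imwrite('pics/a1.png',cv2.resize(np.hstack([c1,c2]),(800,320),interpolation=cv2.INTER_CUBIC))
E
```

```text
goal [ 0.6247 -0.1316  0.054 ] shift mm [ 510.6 -291.   190.8] spin 66.0 tilt [ 0.    -0.002 -1.   ]
0.1 [-1.29  0.29  1.58  0.    1.28 -0.15] [ 0.28479379 -0.61133353  0.24402057] 1.0010962084923118 [-0.38214831 -0.55089652 -0.04594416]
```

View pics/a1.png

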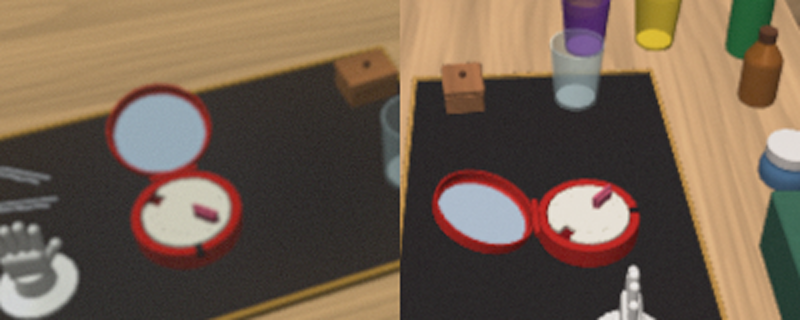

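The calls were refused and nothing moved: the picture is the same as before. Each row probably needs every key, so I'll send complete rows.

Call:
{"name": "step_arm", "arguments": {"commands": [{"gripper":1,"x":25.5,"y":-14.5,"z":0,"spin":0},{"gripper":1,"x":25.5,"y":-14.5,"z":0,"spin":0},{"gripper":1,"x":25.5,"y":-14.5,"z":0,"spin":0},{"gripper":1,"x":25.5,"y":-14.5,"z":0,"spin":0},{"gripper":1,"x":25.5,"y":-14.5,"z":0,"spin":0},{"gripper":1,"x":25.5,"y":-14.5,"z":0,"spin":0},{"gripper":1,"x":25.5,"y":-14.5,"z":0,"spin":0},{"gripper":1,"x":25.5,"y":-14.5,"z":0,"spin":0},{"gripper":1,"x":25.5,"y":-14.5,"z":0,"spin":0},{"gripper":1,"x":25.5,"y":-14.5,"z":0,"spin":0}], "force": 40}}

```text
time: 1.2
eef_pos: [0.4554, -0.3716, 0.2451]
tcp_rot: [0.976, 0.216, -0.0, -0.0]
contact_force: [0.8, -0.1, 0.4]
opening: 0.001
finger_force: 0.0
```

Call:
{"name": "step_arm", "arguments": {"commands": [{"gripper":1,"x":25.5,"y":-14.5,"z":6,"spin":0},{"gripper":1,"x":25.5,"y":-14.5,"z":6,"spin":0},{"gripper":1,"x":25.5,"y":-14.5,"z":6,"spin":0},{"gripper":1,"x":25.5,"y":-14.5,"z":6,"spin":0},{"gripper":1,"x":25.5,"y":-14.5,"z":6,"spin":0},{"gripper":1,"x":25.5,"y":-14.5,"z":6,"spin":0},{"gripper":1,"x":25.5,"y":-14.5,"z":6,"spin":0},{"gripper":1,"x":25.5,"y":-14.5,"z":6,"spin":0},{"gripper":1,"x":25.5,"y":-14.5,"z":6,"spin":0},{"gripper":1,"x":25.5,"y":-14.5,"z":6,"spin":0}]}}

```text
time: 2.2
eef_pos: [0.6253, -0.1325, 0.1849]
tcp_rot: [0.976, 0.216, -0.0, -0.0]
contact_force: [-0.2, 0.2, -0.3]
opening: 0.003
finger_force: 0.0
```

Call:
{"name": "step_arm", "arguments": {"commands": [{"gripper":1,"x":0,"y":0,"z":0,"spin":8},{"gripper":1,"x":0,"y":0,"z":0,"spin":8},{"gripper":1,"x":0,"y":0,"z":0,"spin":8},{"gripper":1,"x":0,"y":0,"z":0,"spin":8},{"gripper":1,"x":0,"y":0,"z":0,"spin":8},{"gripper":1,"x":0,"y":0,"z":0,"spin":8},{"gripper":1,"x":0,"y":0,"z":0,"spin":8},{"gripper":1,"x":0,"y":0,"z":0,"spin":8},{"gripper":1,"x":0,"y":0,"z":0,"spin":2},{"gripper":1,"x":0,"y":0,"z":0,"spin":0}]}}

```text
time: 3.2
eef_pos: [0.6247, -0.1336, 0.185]
tcp_rot: [0.937, -0.35, -0.0, -0.0]
contact_force: [-0.0, 0.4, 0.8]
opening: -0.001
finger_force: 0.0
```

```bash
python3 - <<'E'
from h import *
goal(49,24,-22,.054)
s=get_state(); print(s['time'],s['qpos'].round(2),s['eef_pos'],s['opening'],s['contact_force'])
c=read_camera('wrist'); print({k:c[k] for k in c if k not in('color','z_map')})
cv2.imwrite('pics/w1.png',c['color'][...,::-1])
E
```

```text
goal [ 0.6247 -0.1316  0.054 ] shift mm [ -1.2  -1.6 131. ] spin -0.0 tilt [-0.  0. -1.]
3.2 [-0.37  0.26  1.72  0.    1.16  1.92] [ 0.62471923 -0.13364977  0.18504708] -0.0011325795391395406 [-0.003296    0.36268813  0.83228986]
{'fx': 309.70691628693146, 'fy': 309.70691628693146, 'cx': 321.4782901392549, 'cy': 196.96662855199298, 'mount': array([[-3.69336287e-04,  9.63617909e-01,  2.67283350e-01,
         6.72548245e-02],
       [ 9.99999692e-01,  5.41188256e-04, -5.69292938e-04,
        -3.66839546e-04],
       [-6.93231480e-04,  2.67283057e-01, -9.63617812e-01,
        -1.29581891e-01],
       [ 0.00000000e+00,  0.00000000e+00,  0.00000000e+00,
         1.00000000e+00]])}
```

View pics/w1.png

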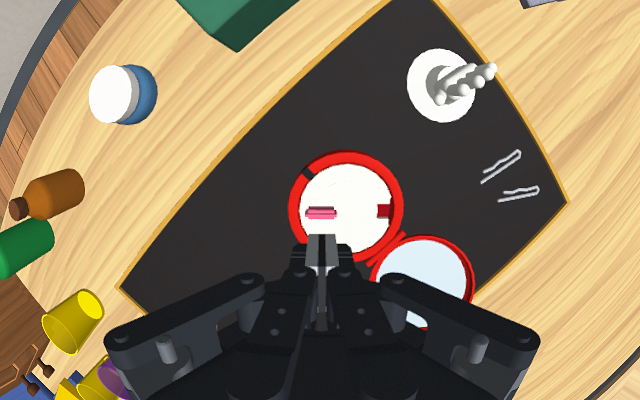

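The wrist view shows the tab at (321,212), the notch at (384,211), the key strip at (308,174) and the closed fingertips near (322,240). I'll cast these as a check, then descend.

```bash
cat >> h.py <<'E'
def wplane(c,s,u,v,h):
    x,y=(u-c['cx'])/c['fx'],(v-c['cy'])/c['fy']; r=np.hypot(x,y); k=np.sin(r)/r if r else 1
    d=np.array([x*k,-y*k,-np.cos(r)]); M=np.array(c['mount']); T=R.from_quat(s['tcp_rot']).as_matrix()
    e=T@M[:3,3]+s['eef_pos']; d=T@M[:3,:3]@d; return e+d*(h-e[2])/d[2]
def pol(p): p=p[:2]-C; return (np.hypot(*p)*1000).round(1),np.degrees(np.arctan2(p[1],p[0])).round(1)
E
python3 - <<'E'
from h import *
s=get_state(); c=read_camera('wrist')
for k,u,v,h in(('tab',321,212,.045),('notch',384,211,.036),('key',308,173.5,.036)): print(k,pol(wplane(c,s,u,v,h)))
img=c['color']; hsv=cv2.cvtColor(img,cv2.COLOR_RGB2HSV).astype(int)
m=((hsv[...,1]<40)&(hsv[...,2]>200)); m[:150]=0; m[265:]=0; m[:,:290]=0; m[:,400:]=0
n,l,st,ce=cv2.connectedComponentsWithStats(m.astype(np.uint8)); i=1+np.argmax(st[1:,4]); 
cnt=max(cv2.findContours((l==i).astype(np.uint8),0,1)[0],key=cv2.contourArea); hull=cv2.convexHull(cnt)[:,0]
hull=hull[hull[:,1]<232]
W=np.array([wplane(c,s,u,v,.036)[:2] for u,v in hull]); q=np.linalg.lstsq(np.c_[2*W,np.ones(len(W))],(W**2).sum(1),rcond=None)[0]; print(q[:2],np.sqrt(q[2]+q[0]**2+q[1]**2))
E
```

```text
tab (np.float64(23.1), np.float64(45.4))
notch (np.float64(37.4), np.float64(-132.2))
key (np.float64(49.9), np.float64(3.5))
[ 0.59229342 -0.13599431] 0.0441175476870902
```

Call:
{"name": "step_arm", "arguments": {"commands": [{"gripper":1,"x":-1,"y":-1,"z":15,"spin":0},{"gripper":1,"x":0,"y":0,"z":20,"spin":0},{"gripper":1,"x":0,"y":0,"z":20,"spin":0},{"gripper":1,"x":0,"y":0,"z":20,"spin":0},{"gripper":1,"x":0,"y":0,"z":20,"spin":0},{"gripper":1,"x":0,"y":0,"z":15,"spin":0},{"gripper":1,"x":0,"y":0,"z":10,"spin":0},{"gripper":1,"x":0,"y":0,"z":6,"spin":0},{"gripper":1,"x":0,"y":0,"z":4,"spin":0},{"gripper":1,"x":0,"y":0,"z":0,"spin":0}]}}

```text
time: 4.3
eef_pos: [0.6249, -0.1323, 0.0553]
tcp_rot: [0.937, -0.35, 0.0, -0.0]
contact_force: [-0.6, -0.9, 0.6]
opening: 0.003
finger_force: 0.0
```

Call:
{"name": "step_arm", "arguments": {"commands": [{"gripper":1,"x":-1,"y":0,"z":0,"spin":0},{"gripper":1,"x":-1,"y":0,"z":0,"spin":0},{"gripper":1,"x":-1,"y":0,"z":0,"spin":0},{"gripper":1,"x":-1,"y":0,"z":0,"spin":0},{"gripper":1,"x":-1,"y":0,"z":0,"spin":0},{"gripper":1,"x":-1,"y":0,"z":0,"spin":0},{"gripper":1,"x":-0.5,"y":0,"z":0,"spin":0},{"gripper":1,"x":0,"y":0,"z":0,"spin":0},{"gripper":1,"x":0,"y":0,"z":0,"spin":0},{"gripper":1,"x":0,"y":0,"z":0,"spin":0}]}}

```text
time: 5.3
eef_pos: [0.6201, -0.1281, 0.0554]
tcp_rot: [0.937, -0.35, 0.0, 0.0]
contact_force: [1.1, -1.1, -0.1]
opening: 0.002
finger_force: 0.5
```

Contact is light, about 1.5 N. Now I'll push round the arc.

Call:
{"name": "step_arm", "arguments": {"commands": [{"gripper":1,"x":-2.15,"y":-1.26,"z":0,"spin":-5},{"gripper":1,"x":-2.15,"y":-1.26,"z":0,"spin":-5},{"gripper":1,"x":-2.15,"y":-1.26,"z":0,"spin":-5},{"gripper":1,"x":-2.15,"y":-1.26,"z":0,"spin":-5},{"gripper":1,"x":-2.15,"y":-1.26,"z":0,"spin":-5},{"gripper":1,"x":-2.15,"y":-1.26,"z":0,"spin":-5},{"gripper":1,"x":-2.15,"y":-1.26,"z":0,"spin":-5},{"gripper":1,"x":-2.15,"y":-1.26,"z":0,"spin":-5},{"gripper":1,"x":-2.15,"y":-1.26,"z":0,"spin":-5},{"gripper":1,"x":-2.15,"y":-1.26,"z":0,"spin":-5}]}}

```text
time: 6.3
eef_pos: [0.6043, -0.1097, 0.0555]
tcp_rot: [0.997, 0.08, 0.0, 0.0]
contact_force: [1.0, -0.5, 0.4]
opening: -0.003
finger_force: 0.6
```

```bash
python3 - <<'E'
from h import *
C[:]=.5923,-.1357
goal(99,24,-15.5,.055)
s=get_state(); f=R.from_quat(s['tcp_rot']).as_matrix().T@s['contact_force'];print(s['time'],s['qpos'].round(2),f.round(1))
E
```

```text
goal [ 0.6039 -0.1096  0.055 ] shift mm [-0.4 -0.2  0.5] spin 0.2 tilt [ 0.001  0.    -1.   ]
6.3 [-0.34  0.37  1.85  0.    0.92  1.07] [ 0.9  0.7 -0.4]
```

Tracking is exact. I'll push on another 75°.

Call:
{"name": "step_arm", "arguments": {"commands": [{"gripper":1,"x":-2.15,"y":-1.26,"z":0,"spin":-5},{"gripper":1,"x":-2.15,"y":-1.26,"z":0,"spin":-5},{"gripper":1,"x":-2.15,"y":-1.26,"z":0,"spin":-5},{"gripper":1,"x":-2.15,"y":-1.26,"z":0,"spin":-5},{"gripper":1,"x":-2.15,"y":-1.26,"z":0,"spin":-5},{"gripper":1,"x":-2.15,"y":-1.26,"z":0,"spin":-5},{"gripper":1,"x":-2.15,"y":-1.26,"z":0,"spin":-5},{"gripper":1,"x":-2.15,"y":-1.26,"z":0,"spin":-5},{"gripper":1,"x":-2.15,"y":-1.26,"z":0,"spin":-5},{"gripper":1,"x":-2.15,"y":-1.26,"z":0,"spin":-5}]}}

```text
time: 7.3
eef_pos: [0.5799, -0.1099, 0.0554]
tcp_rot: [0.87, 0.494, 0.0, -0.0]
contact_force: [1.9, 1.2, -0.5]
opening: -0.002
finger_force: 0.6
```

Call:
{"name": "step_arm", "arguments": {"commands": [{"gripper":1,"x":-2.15,"y":-1.26,"z":0,"spin":-5},{"gripper":1,"x":-2.15,"y":-1.26,"z":0,"spin":-5},{"gripper":1,"x":-2.15,"y":-1.26,"z":0,"spin":-5},{"gripper":1,"x":-2.15,"y":-1.26,"z":0,"spin":-5},{"gripper":1,"x":-2.15,"y":-1.26,"z":0,"spin":-5},{"gripper":1,"x":0,"y":0,"z":0,"spin":0},{"gripper":1,"x":0,"y":0,"z":0,"spin":0},{"gripper":1,"x":0,"y":0,"z":0,"spin":0},{"gripper":1,"x":0,"y":0,"z":0,"spin":0},{"gripper":1,"x":0,"y":0,"z":0,"spin":0}]}}

```text
time: 8.3
eef_pos: [0.57, -0.1178, 0.0552]
tcp_rot: [0.743, 0.669, -0.0, -0.0]
contact_force: [-0.7, 0.2, 0.2]
opening: 0.003
finger_force: 0.5
```

```bash
python3 - <<'E'
from h import *
C[:]=.5923,-.1357
goal(184.5,24,-15.5,.055)
s=get_state(); f=R.from_quat(s['tcp_rot']).as_matrix().T@s['contact_force'];print(s['time'],s['qpos'].round(2),f.round(1))
c=read_camera('wrist'); np.save('w2.npy',dict(c=c,s=s),allow_pickle=True)
d=read_camera('scene'); 
a=cv2.resize(c['color'][100:300,220:420,::-1],(400,400),interpolation=cv2.INTER_CUBIC);b=cv2.resize(d['color'][185:285,190:290,::-1],(400,400),interpolation=cv2.INTER_CUBIC)
cv2.imwrite('pics/w2.png',np.hstack([a,b])); np.save('sc2.npy',d,allow_pickle=True)
E
```

```text
goal [ 0.5672 -0.1221  0.055 ] shift mm [-4.6 -2.4  0.2] spin -10.6 tilt [ 0.    -0.001 -1.   ]
8.3 [-0.38  0.31  1.93  0.    0.9  -0.27] [ 0.1 -0.7 -0.2]
```

View pics/w2.png

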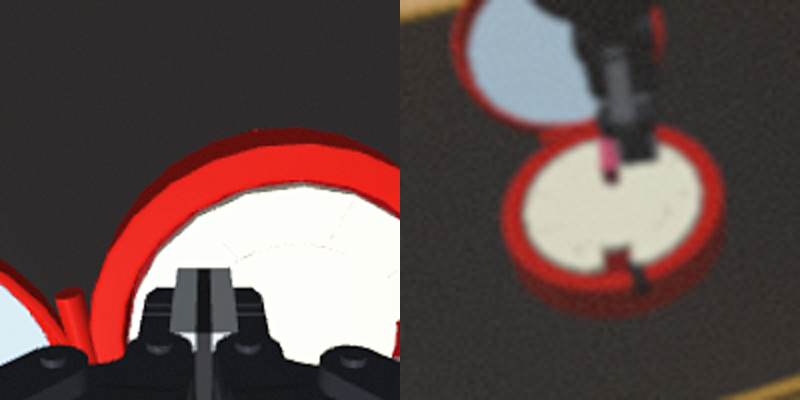

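In the scene view (right half) the notch, near (245,250), is still about 10° short of the key at (250,255). I'll push the remaining 10°, back off and check.

Call:
{"name": "step_arm", "arguments": {"commands": [{"gripper":1,"x":-1.3,"y":-0.77,"z":0,"spin":-3},{"gripper":1,"x":-1.3,"y":-0.77,"z":0,"spin":-3},{"gripper":1,"x":-1.3,"y":-0.77,"z":0,"spin":-3},{"gripper":1,"x":-0.44,"y":-0.26,"z":0,"spin":-1},{"gripper":1,"x":0,"y":0,"z":0,"spin":0},{"gripper":1,"x":0,"y":0,"z":0,"spin":0},{"gripper":1,"x":2,"y":0,"z":0,"spin":0},{"gripper":1,"x":4,"y":0,"z":0,"spin":0},{"gripper":1,"x":4,"y":0,"z":0,"spin":0},{"gripper":1,"x":0,"y":0,"z":-10,"spin":0}]}}

```text
time: 9.4
eef_pos: [0.5656, -0.1113, 0.0641]
tcp_rot: [0.682, 0.731, -0.001, -0.002]
contact_force: [-0.1, 0.2, -0.2]
opening: -0.0
finger_force: 0.0
```

Call:
{"name": "step_arm", "arguments": {"commands": [{"gripper":1,"x":0,"y":0,"z":-20,"spin":0},{"gripper":1,"x":0,"y":0,"z":-30,"spin":0},{"gripper":1,"x":0,"y":0,"z":-30,"spin":0},{"gripper":1,"x":0,"y":0,"z":-20,"spin":0},{"gripper":1,"x":0,"y":0,"z":-10,"spin":0},{"gripper":1,"x":0,"y":0,"z":0,"spin":0},{"gripper":1,"x":0,"y":0,"z":0,"spin":0},{"gripper":1,"x":0,"y":0,"z":0,"spin":0},{"gripper":1,"x":0,"y":0,"z":0,"spin":0},{"gripper":1,"x":0,"y":0,"z":0,"spin":0}]}}

```text
time: 10.4
eef_pos: [0.5663, -0.1121, 0.1742]
tcp_rot: [0.682, 0.731, -0.0, -0.001]
contact_force: [0.7, 0.4, 0.0]
opening: -0.001
finger_force: 0.0
```

```bash
python3 - <<'E'
from h import *
C[:]=.5923,-.1357
goal(184.5,-10,0,.060)
s=get_state(); print(s['time'],s['eef_pos'])
c=read_camera('wrist'); np.save('w3.npy',dict(c=c,s=s),allow_pickle=True); d=read_camera('scene'); np.save('sc3.npy',d,allow_pickle=True)
M=np.array(c['mount']); T=R.from_quat(s['tcp_rot']).as_matrix()
a=cv2.resize(c['color'][120:280,240:440,::-1],(500,400),interpolation=cv2.INTER_CUBIC);b=cv2.resize(d['color'][185:285,210:285,::-1],(300,400),interpolation=cv2.INTER_CUBIC)
cv2.imwrite('pics/w3.png',np.hstack([a,b]))
E
```

```text
goal [ 0.6023 -0.1349  0.06  ] shift mm [-25.4  34.5 114.1] spin -0.5 tilt [ 0.001 -0.002 -1.   ]
10.4 [ 0.5662891  -0.11208611  0.17421976]
```

View pics/w3.png

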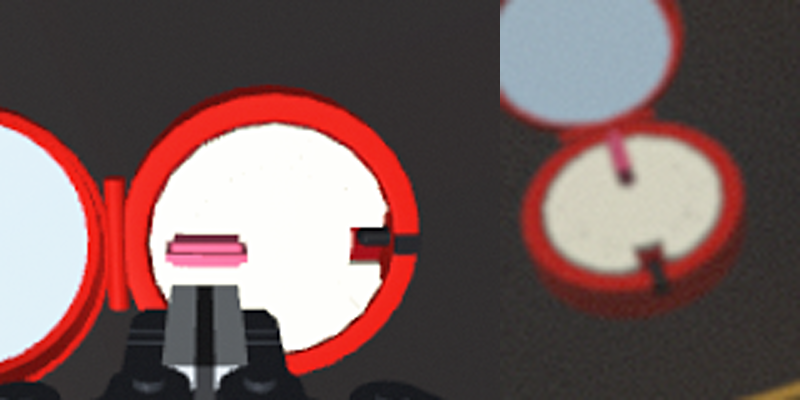

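The wrist view (left half) shows the notch at crop (368,245), spanning y 228–263. The key strip is at (406,243) with the key's top inside the slot. I'll measure the remaining error with finer masks.

```bash
python3 - <<'E'
from h import *
C[:]=.5923,-.1357
w=np.load('w3.npy',allow_pickle=True).item(); c,s=w['c'],w['s']
img=c['color']; hsv=cv2.cvtColor(img,cv2.COLOR_RGB2HSV).astype(int)
for u in (382,384,386,388,390): 
    white=(hsv[200:240,u,1]<60)&(hsv[200:240,u,2]>180); v=np.nonzero(~white)[0]+200; v=v[(v>205)&(v<230)]
    if len(v): print(u,v.min()-.5,v.max()+.5,pol(wplane(c,s,u,(v.min()+v.max())/2,.036)))
for u in (399,401,403,405):
    v=np.nonzero(hsv[200:240,u,2]<90)[0]+200; print('key',u,v.min(),v.max(),pol(wplane(c,s,u,v.mean(),.036)))
m=(hsv[...,0]>150)&(hsv[...,0]<175)&(hsv[...,1]>60)&(hsv[...,2]>200); m[:205]=0;m[235:]=0;m[:,:300]=0;m[:,345:]=0
ys,xs=np.nonzero(m); print('tab',xs.min(),xs.max(),ys.min(),ys.max(),pol(wplane(c,s,xs.mean(),ys.mean(),.049)))
wh=((hsv[...,1]<40)&(hsv[...,2]>200)); wh[:165]=0;wh[262:]=0;wh[:,:298]=0;wh[:,:][:,396:]=0
n,l,st,ce=cv2.connectedComponentsWithStats(wh.astype(np.uint8)); i=1+np.argmax(st[1:,4])
h=cv2.convexHull(max(cv2.findContours((l==i).astype(np.uint8),0,1)[0],key=cv2.contourArea))[:,0]; h=h[(h[:,1]<225)]
W=np.array([wplane(c,s,u,v,.036)[:2] for u,v in h]); q=np.linalg.lstsq(np.c_[2*W,np.ones(len(W))],(W**2).sum(1),rcond=None)[0]; print(q[:2],np.sqrt(q[2]+q[0]**2+q[1]**2))
E
```

```text
382 210.5 225.5 (np.float64(31.4), np.float64(2.2))
384 210.5 225.5 (np.float64(33.3), np.float64(2.3))
386 210.5 225.5 (np.float64(35.2), np.float64(2.4))
388 210.5 225.5 (np.float64(37.1), np.float64(2.4))
390 210.5 225.5 (np.float64(39.0), np.float64(2.5))
key 399 214 221 (np.float64(47.7), np.float64(3.2))
key 401 214 239 (np.float64(50.2), np.float64(-1.5))
key 403 214 239 (np.float64(53.1), np.float64(-5.6))
key 405 214 239 (np.float64(55.5), np.float64(-7.0))
tab 306 338 217 226 (np.float64(24.3), np.float64(-176.1))
[ 0.59182126 -0.13537648] 0.0438701512746715
```

The notch is at about 2.4° and the key at about 3.5°. That 1° error is well inside the 5° clearance. Next I'll move over the cover, beside its centre on the notch side and clear of the tab, and go down.

Call:
{"name": "step_arm", "arguments": {"commands": [{"gripper":1,"x":-6.5,"y":8.5,"z":0,"spin":0},{"gripper":1,"x":-6.5,"y":8.5,"z":0,"spin":0},{"gripper":1,"x":-6.5,"y":8.5,"z":0,"spin":0},{"gripper":1,"x":-6,"y":9,"z":5,"spin":0},{"gripper":1,"x":0,"y":0,"z":25,"spin":0},{"gripper":1,"x":0,"y":0,"z":30,"spin":0},{"gripper":1,"x":0,"y":0,"z":30,"spin":0},{"gripper":1,"x":0,"y":0,"z":18,"spin":0},{"gripper":1,"x":0,"y":0,"z":9,"spin":0},{"gripper":1,"x":0,"y":0,"z":0,"spin":0}]}}

```text
time: 11.5
eef_pos: [0.6023, -0.1352, 0.0565]
tcp_rot: [0.682, 0.731, -0.001, -0.001]
contact_force: [-0.1, 0.2, 0.6]
opening: 0.001
finger_force: 0.0
```

Call:
{"name": "step_arm", "arguments": {"commands": [{"gripper":1,"x":0,"y":0,"z":1,"spin":0},{"gripper":1,"x":0,"y":0,"z":1,"spin":0},{"gripper":1,"x":0,"y":0,"z":1,"spin":0},{"gripper":1,"x":0,"y":0,"z":1,"spin":0},{"gripper":1,"x":0,"y":0,"z":1,"spin":0},{"gripper":1,"x":0,"y":0,"z":1,"spin":0},{"gripper":1,"x":0,"y":0,"z":1,"spin":0},{"gripper":1,"x":0,"y":0,"z":1,"spin":0},{"gripper":1,"x":0,"y":0,"z":1,"spin":0},{"gripper":1,"x":0,"y":0,"z":0,"spin":0}]}}

```text
time: 12.5
eef_pos: [0.6029, -0.1353, 0.0497]
tcp_rot: [0.682, 0.731, -0.0, -0.0]
contact_force: [-1.6, 0.9, 2.9]
opening: 0.003
finger_force: 1.6
```

Call:
{"name": "step_arm", "arguments": {"commands": [{"gripper":1,"x":0,"y":0,"z":1,"spin":0},{"gripper":1,"x":0,"y":0,"z":1,"spin":0},{"gripper":1,"x":0,"y":0,"z":1,"spin":0},{"gripper":1,"x":0,"y":0,"z":1,"spin":0},{"gripper":1,"x":0,"y":0,"z":0,"spin":0},{"gripper":1,"x":0,"y":0,"z":0,"spin":0},{"gripper":1,"x":0,"y":0,"z":0,"spin":0},{"gripper":1,"x":0,"y":0,"z":0,"spin":0},{"gripper":1,"x":0,"y":0,"z":0,"spin":0},{"gripper":1,"x":0,"y":0,"z":0,"spin":0}]}}

```text
time: 13.5
eef_pos: [0.6029, -0.1353, 0.0452]
tcp_rot: [0.682, 0.731, 0.0, 0.0]
contact_force: [-0.9, 0.2, 2.8]
opening: 0.001
finger_force: 1.2
```

Call:
{"name": "step_arm", "arguments": {"commands": [{"gripper":1,"x":0,"y":0,"z":1,"spin":0},{"gripper":1,"x":0,"y":0,"z":1,"spin":0},{"gripper":1,"x":0,"y":0,"z":1,"spin":0},{"gripper":1,"x":0,"y":0,"z":1,"spin":0},{"gripper":1,"x":0,"y":0,"z":0,"spin":0},{"gripper":1,"x":0,"y":0,"z":0,"spin":0},{"gripper":1,"x":0,"y":0,"z":0,"spin":0},{"gripper":1,"x":0,"y":0,"z":0,"spin":0},{"gripper":1,"x":0,"y":0,"z":0,"spin":0},{"gripper":1,"x":0,"y":0,"z":0,"spin":0}]}}

```text
time: 14.5
eef_pos: [0.6031, -0.1353, 0.0438]
tcp_rot: [0.682, 0.731, -0.0, -0.001]
contact_force: [-7.5, 2.6, 15.0]
opening: 0.001
finger_force: 7.4
```

Call:
{"name": "step_arm", "arguments": {"commands": [{"gripper":1,"x":0,"y":0,"z":1,"spin":0},{"gripper":1,"x":0,"y":0,"z":1,"spin":0},{"gripper":1,"x":0,"y":0,"z":0,"spin":0},{"gripper":1,"x":0,"y":0,"z":0,"spin":0},{"gripper":1,"x":0,"y":0,"z":0,"spin":0},{"gripper":1,"x":0,"y":0,"z":0,"spin":0},{"gripper":1,"x":0,"y":0,"z":0,"spin":0},{"gripper":1,"x":0,"y":0,"z":0,"spin":0},{"gripper":1,"x":0,"y":0,"z":0,"spin":0},{"gripper":1,"x":0,"y":0,"z":0,"spin":0}]}}

```text
time: 15.5
eef_pos: [0.6032, -0.1354, 0.0436]
tcp_rot: [0.682, 0.731, -0.001, -0.001]
contact_force: [-11.4, 3.3, 22.2]
opening: 0.003
finger_force: 11.5
```

The force rises with no further travel, after about 6 mm, so the cover is on its stop. I'll lift straight up and check.

Call:
{"name": "step_arm", "arguments": {"commands": [{"gripper":1,"x":0,"y":0,"z":-4,"spin":0},{"gripper":1,"x":0,"y":0,"z":-4,"spin":0},{"gripper":1,"x":0,"y":0,"z":-8,"spin":0},{"gripper":1,"x":0,"y":0,"z":-15,"spin":0},{"gripper":1,"x":0,"y":0,"z":-30,"spin":0},{"gripper":1,"x":0,"y":0,"z":-40,"spin":0},{"gripper":1,"x":0,"y":0,"z":-30,"spin":0},{"gripper":1,"x":20,"y":0,"z":-10,"spin":0},{"gripper":1,"x":20,"y":0,"z":0,"spin":0},{"gripper":1,"x":0,"y":0,"z":0,"spin":0}]}}

```text
time: 16.5
eef_pos: [0.5995, -0.0924, 0.1801]
tcp_rot: [0.681, 0.732, 0.0, -0.001]
contact_force: [-0.4, -0.2, -0.6]
opening: -0.004
finger_force: 0.0
```

```bash
python3 - <<'E'
from h import *
s=get_state(); print(s['time'],s['eef_pos'],s['contact_force'])
d=read_camera('scene'); e=read_camera('side')
for n,c,(x0,y0,x1,y1) in(('scene',d,(215,215,275,262)),('side',e,(305,238,362,280))):
    P=pts(c); hsv=cv2.cvtColor(c['color'],cv2.COLOR_RGB2HSV).astype(int); m=np.zeros(P.shape[:2],bool); m[y0:y1,x0:x1]=1
    cr=m&(hsv[...,1]<90)&(hsv[...,2]>150)
    o=pts(np.load(n+'.npy',allow_pickle=True).item())
    print(n,cr.sum(),np.nanmedian(P[cr],0),'before',np.nanmedian(o[cr],0))
a=cv2.resize(d['color'][150:290,130:400,::-1],(800,415),interpolation=cv2.INTER_CUBIC)
w=read_camera('wrist')['color'][120:280,200:440,::-1]
cv2.imwrite('pics/end.png',np.vstack([cv2.resize(d['color'][140:290,130:400,::-1],(540,300),interpolation=cv2.INTER_CUBIC),cv2.resize(w,(540,300),interpolation=cv2.INTER_CUBIC)]))
E
```

```text
16.5 [ 0.59951101 -0.09244934  0.18009028] [-0.43009008 -0.19299578 -0.62574663]
scene 1063 [ 0.59380536 -0.13630104  0.03092983] before [ 0.60090901 -0.13643106  0.03693798]
side 789 [ 0.59450604 -0.13910716  0.03055245] before [ 0.59382177 -0.14406549  0.03652142]
```

View pics/end.png

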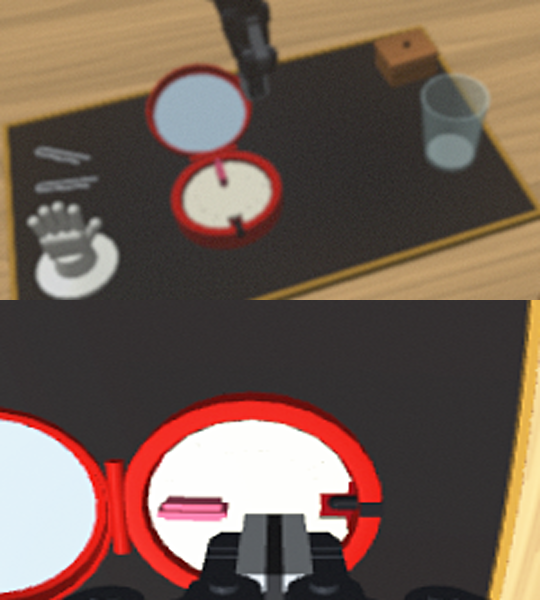

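The picture shows the key standing in the notch (wrist half, about (345,505)). The cover is 6.0 mm lower in both views, nothing around it has moved, and the hand is clear.

```bash
python3 -c "from plant import *; print(sign_off())"
```

```text
the job is handed in; nothing more can be done
None
```

The cover is turned so its notch stands over the key and pressed 6 mm down to its stop, the hand is clear, nothing around the compact moved, and the job was handed in after about 17 s on the robot's clock.

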